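# Level the floating microscope platform and hold it

## Robot

A 6-joint arm with a two-finger parallel gripper is mounted at the origin on the work surface. World frame = base frame: x ahead of the robot, y to its left, z up, the work surface at z = 0. Lengths are in m, angles in rad, forces in N, time in s.
With the tool pointing down it reaches from about 0.375 to 0.9 m from the base axis. Payload 3.1 kg.
Tool frame: the origin (TCP) lies between the finger pads, 19 mm behind the fingertips; this is the grasp point; z points along the fingers, y is the line along which they close (so a half turn about z gives the same grasp; the last joint's range is limited). The gripper opens to 85 mm and grips with 20 to 120 N. Pads are 22 mm wide; open, the fingers measure 114 mm over their backs; the gripper's body (76 mm by 85 mm) begins 54 mm behind the grasp point. The pads swing forward as they close: fully open they stand 13 mm farther back than shut.
Start: joints at [-1.52, 0.527, 1.433, -0, 1.181, -0.178], TCP at [0.142, -0.609, 0.25] pointing down, gripper open.
Joint ranges: [-3.08, 3.08], [-0.75, 2.2], [0.22, 2.44], [-1.43, 4.57], [0, 2.65], [-2.85, 2.85]. Speed limits (rad/s): [2.79, 2.79, 3.14, 3.14, 3.14, 3.14].

## Interface

Orientations are given as a unit quaternion [x, y, z, w].
In Python, from station import manip gives the robot as it stands.
- The arm moves only by the tool drive_tool, never from a script. Its argument "plan" is a list of rows, each a list of 7 numbers: the shift along the tool's x, y, z in m, then the turn, a rotation vector about the tool's x, y, z in degrees, then the opening, from -1 (shut) to 1 (fully open). In form: [[x, y, z, wx, wy, wz, gripper], ...]. A call has 1 to 10 rows; each row shifts and turns the commanded pose from where the row before left it, along the tool's axes as they then stand; what a row does not reach is not made up. A row lasts 1/10 s, in which the tool goes at most 50 mm and 8.59 degrees, less where a joint would pass 70% of its speed; a pose out of reach is approached as far as the arm can. A call is refused whole if a number of a shift passes 0.05 or a number of a turn 8.59, either way. A call with a gripper value outside its range is refused whole. The fingers move at their own pace and stop on an object; "newtons" is the grip in N (left out, the last holds). Time passes only in rows, so rows that do not move let the fingers close. It gives the time, the measured TCP pose, the force, the opening and the grip force at its end, in the units of the state.
- manip.sense(): the state, without advancing time (a new reading comes with each control period).
- manip.snapshot(name): name is "side" or "top"; returns a dict with "image" (400x640x3 uint8, red, green, blue), "z_map" (400x640 float32, m along the optical axis (not along the pixel's ray), 0 where there is no reading), "fov_y" (degrees; the focal length in pixels is half the picture's height over the tangent of half this angle, whatever the lens; pixels are square), "cx", "cy" (the principal point, pixels), "k1" (the pictures are not rectified: a ray, as slopes to the right and down, at radius r is drawn at 1 + k1 r^2 times it, then the intrinsics apply), "extrinsics" (4x4, takes a point from camera to world coordinates). Camera axes: x right, y up, looking along -z (the intrinsics and any distortion apply to the point x, -y, -z); pixel columns grow to the right and rows downward; lengths in m; the calibration is good to about 2 mm. A picture is of the moment at which its call begins.
- manip.sign_off(): hands the job in; it is judged then, once.
The state is a dict: "t": time; "q": joint angles; "qd": joint speeds; "tau": joint torques, N m; "tcp_pos": TCP position; "tool_rot": TCP orientation; "force": force on the tool from outside, world axes, zero at the start; "ft_torque": the same for the moment, N m; "finger_gap": opening from 0.0 (shut) to 1.0 (fully open); "gripper_force": force on a finger pad.
Only numpy, scipy, OpenCV 4.12 (cv2) and the standard library are available. Lean on these libraries where they do the work, as an engineer would, in place of code of your own. Each camera call takes 0.05 s, during which the arm holds its last target. There are 200 camera calls.

## Task

Pick up the spirit level, lay it in the slot of the floating platform and slide it under the low bridge until its end meets the stop, then let go of it. Then grip the black levelling knob, press the platform down with it until the foot underneath is firmly seated on its pad, and turn the knob until the bubble stands between its two lines. Finish holding: keep gripping the knob and pressing the foot onto its pad with the bubble centred; leave the other loose things on the bench where they are.

Things in the scene. Friction and masses are not known exactly. Their poses are not given: they have to be found in the camera images.
- level: The spirit level: a loose plain aluminium bar, 160 mm long (x axis), 26 mm wide (y), 45 mm tall (z), about 0.35 kg, standing on the bench at the robot's right, with a 72 mm vial let into the middle of its top. Origin: centre of its underside. Symmetric end for end: it may lie either way round in the slot.
- bubble_mid (a point): Middle of the pale bubble (16 mm long, 11 wide) on top of the level, 46 mm above its underside. Its x in the level's own frame is 0 when it stands midway between the two black lines, which are 13.5 mm either side of the middle; it stops at +-26 mm. It runs to the higher end, 24 mm per degree of slope, and settles in about 1 s.
- base: Fixed dark steel base of the floating platform, 220 mm (x) by 330 mm (y), 15 mm thick, flat on the bench. Origin: centre of its underside. All platform parts turn with it.
- platform: The floating platform: an aluminium breadboard plate, 220 mm (x) by 320 mm (y), 12 mm thick, hinged along x to the base at its +y end. Origin: on the hinge axis at the plate's underside, 45 mm above the bench, mid-width; the plate reaches 310 mm from it along its own -y, its top at z = +12 mm. Carries the slot, bridge, stop and knob.
- seat (a point): Point on the plate's top, in the middle of the slot, 80 mm from the stop's face: where the centre of the level's underside stands when the level lies in the slot with its end against the stop (35 mm of it under the bridge). Axes as the platform's.
- knob: Black levelling knob on the plate, at platform x = -40, y = -260 mm. Origin: on its axis at the plate's top. A 60 mm flange (top 10 mm above the plate) with an upright bar, 52 mm long (x), 16 mm wide (y), 10 to 46 mm above the plate. Clockwise from above lengthens the foot 3 mm per rad and raises the pressed plate: bubble moves 16 mm per rad. About 0.15 N m to turn; stays put.
- knob_grip (a point): On the knob's axis, 32 mm above the plate's top (22 mm above the flange): the height for the TCP to grip the bar with the fingertips 3 mm above the flange. Axes as the knob's.
- foot: Steel levelling foot under the plate below the knob, 22 mm across, moved downward by the knob. Origin: about at the plate's underside on the knob's axis; its sole is 23 mm lower. It always starts too short, by 0.6 to 1.45 rad of clockwise turn of the knob.
- anvil: Steel pad 32 mm across on the base under the foot, its top about 22 mm above the bench (it differs a little from place to place). Origin: centre of its top.
- amber: amber glass dropper bottle, 32 mm across, 75 mm tall; a bystander to be left standing. Origin: centre of its underside.
- sample_vial: small clear vial with white cap, 30 mm across, 60 mm tall; a bystander to be left standing. Origin: centre of its underside.
- objective: brass microscope objective standing on end, 30 mm across, 46 mm tall; a bystander to be left standing. Origin: centre of its underside.
- free_edge (a point): Top of the plate's free (-y) edge, mid-width. Springs hold this end up, the plate 0.045 rad off level; pressing at the knob (5 N to start it, 9 to 11 N near level) brings it down until the foot meets the anvil, 13 to 17 mm lower at the knob, and cannot go further; a steady 15 to 20 N seats it firmly. It springs up when let go.
- slot_mouth (a point): Open end of the slot, on the plate's top, mid-slot. The slot is two steel rails 10 mm high, 34 mm apart inside, running 190 mm from here along the plate's +y to the stop's face. Axes as the platform's.
- bridge (a point): Middle of the underside of the dark bridge over the slot's far end, 55 mm above the plate's top. The bridge is 35 mm long along the slot, ending at the stop's face, 70 mm across and 8 mm thick; its posts are 50 mm apart inside. The stop block beyond it is 30 mm high.
- dish: flat round clear plastic culture dish, 60 mm across, 15 mm high; a bystander to be left standing. Origin: centre of its underside.
- slide_box: white and grey slide box, 87 x 102 x 35 mm; a bystander to be left standing. Origin: centre of its underside.
Not all that is in view belongs to the job. Several things have the shape of the level; the one meant has the colours described above.

How it is judged:
By the outcome, as a careful person would: the job done as asked, in the order asked, and still so for the second after the job is handed in, while the arm keeps its last pose, push and grip.
It also fails if it takes over 69 s, if anything falls off the work surface, if the arm or the gripper's body presses on something with over 40 N, if the wrist force passes 120 N, or if a joint passes its speed limit or range.

## Working session

There is one attempt and no reset: what is moved stays moved. The work goes in short steps, Python scripts to look and compute and a tool call to move; the robot and the scene stay as the last step left them, time stands still between calls to the robot, and variables do not carry over. Pictures are saved under pics/ and viewed, at most 10 in all, crops included, and the job is handed in when it is done.

Besides the shell and the picture viewer there is one more tool, called after "Emit:" in YAML: its name, and indented under it one key for each argument. drive_tool: Moves the arm, as the interface text tells. Its arguments: {"type":"object","properties":{"plan":{"type":"array"},"newtons":{"type":"number"}},"required":["plan"]}

```bash
mkdir -p pics; ls; cat > h.py <<'E'
import numpy as np, cv2
from station import manip
def snap(n):
    return manip.snapshot(n)
def K(s):
    f=200/np.tan(np.radians(s['fov_y'])/2); return f
def rays(s,uv):
    f=K(s); uv=np.atleast_2d(uv).astype(float)
    M=np.array([[f,0,s['cx']],[0,f,s['cy']],[0,0,1.]])
    p=cv2.undistortPoints(uv.reshape(-1,1,2),M,np.array([s['k1'],0,0,0,0.])).reshape(-1,2)
    E=np.array(s['extrinsics']); d=np.c_[p[:,0],-p[:,1],-np.ones(len(p))]@E[:3,:3].T
    return E[:3,3],d
def onz(s,uv,z):
    o,d=rays(s,uv); return o+d*((z-o[2])/d[:,2])[:,None]
def depth(s,uv):
    o,d=rays(s,uv); uv=np.atleast_2d(uv).astype(int)
    return o+d*s['z_map'][uv[:,1],uv[:,0]][:,None]
def save(s,name,crop=None,k=1):
    im=s['image'][:,:,::-1]
    if crop: im=im[crop[1]:crop[3],crop[0]:crop[2]]
    cv2.imwrite('pics/'+name,cv2.resize(im,None,fx=k,fy=k,interpolation=cv2.INTER_CUBIC))
E
python3 - <<'E'
from h import *
import pickle
for n in('top','side'):
    s=snap(n); save(s,n+'0.png',k=1.25); pickle.dump(s,open(n+'0.pkl','wb'))
    print(n,s['fov_y'],s['cx'],s['cy'],s['k1'],np.round(s['extrinsics'],3).tolist())
print(manip.sense())
E
```

```text
pics
top 54.71568548043031 321.8203318652786 199.872953067043 -0.0473979011151056 [[-0.009, 0.997, -0.072, 0.428], [-1.0, -0.009, -0.003, -0.03], [-0.004, 0.072, 0.997, 1.094], [0.0, 0.0, 0.0, 1.0]]
side 52.59839040039971 320.6000375664202 206.25188635313023 -0.05003433602353936 [[-0.977, 0.169, -0.132, 0.351], [-0.215, -0.746, 0.63, 0.678], [0.008, 0.644, 0.765, 0.925], [0.0, 0.0, 0.0, 1.0]]
{'t': 0.1, 'q': array([-1.52050307e+00,  5.28373679e-01,  1.43375968e+00,  3.55633694e-06,
        1.18139613e+00, -1.78477040e-01]), 'qd': array([ 0.00178236, -0.002841  , -0.00299779,  0.00130662,  0.00125995,
        0.00104733]), 'tau': array([-1.33162875e-04, -4.43304884e+01, -1.78587091e+01, -2.81348321e-04,
        3.91051974e-03,  4.70797076e-06]), 'tcp_pos': array([ 0.14175056, -0.60809939,  0.24913575]), 'tool_rot': array([ 9.93464760e-01,  1.14135153e-01,  6.36663013e-05, -9.66324781e-04]), 'force': array([-0.40895426,  0.16617306,  0.45259081]), 'ft_torque': array([ 0.0667895 , -0.01011372,  0.02872774]), 'gripper_force': 0.0, 'finger_gap': 1.002888504197513}
```

View pics/top0.png

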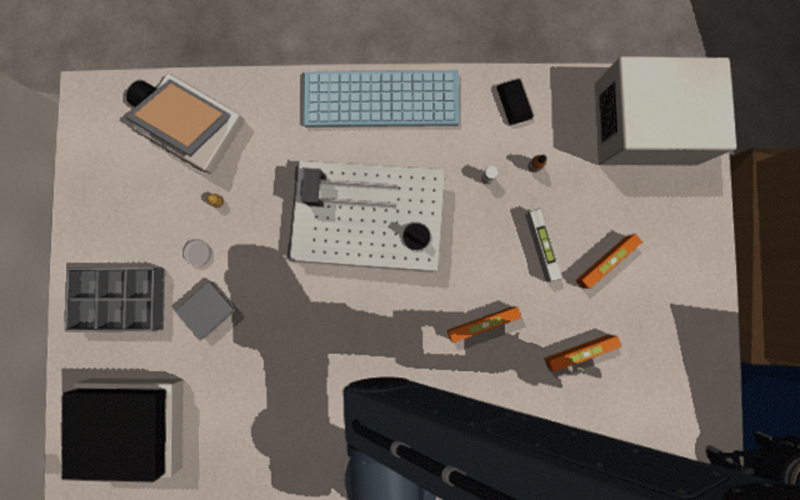

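View pics/side0.png

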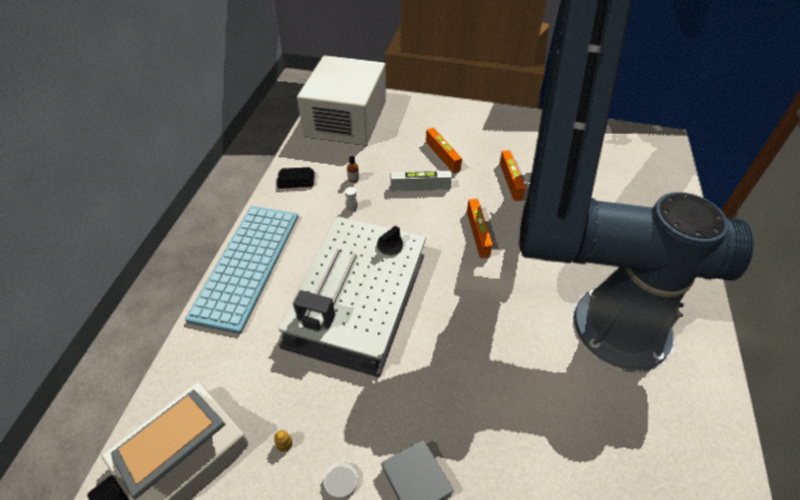

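Top picture (original px = shown/1.25): the aluminium level is at about (436,196), the knob at (333,189), the bridge at (250,150) and the slot mouth at about (318,150). The plate's +y points left in the image (world +y). The other level-shaped bars are orange decoys.

```bash
cat >> h.py <<'E'
def cloud(s,box):
    u0,v0,u1,v1=box; g=np.mgrid[v0:v1,u0:u1]; uv=np.c_[g[1].ravel(),g[0].ravel()]
    P=depth(s,uv); return P,s['image'][uv[:,1],uv[:,0]].astype(int),uv
def rect(P):
    r=cv2.minAreaRect((P[:,:2]*1000).astype(np.float32)); return np.round(r[0],1),np.round(r[1],1),round(r[2],2)
E
python3 - <<'E'
from h import *
import pickle
s=pickle.load(open('top0.pkl','rb'))
P,c,uv=cloud(s,(415,160,455,228))
m=(P[:,2]>.04)&(P[:,2]<.05); print('level',m.sum(),rect(P[m]),P[m,2].mean(), np.median(P[P[:,2]<.01,2]))
hsv=cv2.cvtColor(s['image'],cv2.COLOR_RGB2HSV)
h=hsv[uv[:,1],uv[:,0]]; mv=m&(h[:,1]>110)&(h[:,0]>20)&(h[:,0]<50); print('vial',mv.sum(),rect(onz(s,uv[mv],.0455)))
P,c,uv=cloud(s,(225,122,362,222))
m=(P[:,2]>.04)&(P[:,2]<.085)
A=np.c_[P[:,:2],np.ones(len(P))]
q=m.copy()
for _ in range(8):
    k=np.linalg.lstsq(A[q],P[q,2],rcond=None)[0]; r=P[:,2]-A@k; q=m&(abs(r)<.004)
print('plane',k,r[q].std(),q.sum(),rect(P[q]))
box=cv2.boxPoints(cv2.minAreaRect((P[q][:,:2]*1000).astype(np.float32))); print(box)
for nm,lo,hi in(('rail',.006,.014),('tall',.02,.035),('knobtop',.042,.050),('bridge',.056,.07)):
    t=(r>lo)&(r<hi); print(nm,t.sum(),[ (np.round(P[t&w][:,:2].mean(0),4),rect(P[t&w]),np.median(r[t&w]).round(4)) for w in (uv[:,0]<322,)+((uv[:,0]>=322)&(uv[:,1]>160),) if (t&w).sum()>5])
save(s,'plat.png',(225,115,455,228),3.4)
E
```

```text
level 549 (array([ 514., -340.]), array([160.4,  27.3]), 15.65) 0.04429912613703038 -0.001025323174821402
vial 112 (array([ 513.2, -339.7]), array([74.1, 14.3]), 15.15)
plane [-0.0042176  -0.04590892  0.06751951] 0.0016958114477548848 7999 (array([581. ,  49.4]), array([318.1, 220.4]), 85.25)
[[ 457.96674   -99.970505]
 [ 677.5854   -118.22667 ]
 [ 703.93964   198.81065 ]
 [ 484.32098   217.06682 ]]
rail 534 [(array([0.627, 0.072]), (array([635.2,  73. ]), array([173.2,  95.3]), 81.92), np.float64(0.0097)), (array([ 0.5302, -0.0559]), (array([536.2, -70.2]), array([58.7, 90.4]), 17.26), np.float64(0.01))]
tall 47 [(array([0.6262, 0.1625]), (array([634.1, 164.5]), array([44.4, 67.1]), 85.11), np.float64(0.0299)), (array([ 0.5227, -0.0561]), (array([525. , -51.8]), array([51.3,  8. ]), 65.61), np.float64(0.0265))]
knobtop 138 [(array([0.6187, 0.1507]), (array([627. , 146.7]), array([28. , 72.7]), 60.65), np.float64(0.0455)), (array([ 0.5313, -0.0539]), (array([531.5, -53.7]), array([51.2, 15.7]), 56.31), np.float64(0.0458))]
bridge 347 [(array([0.6337, 0.1599]), (array([634.4, 160.6]), array([33.4, 68.4]), 84.51), np.float64(0.0629))]
```

View pics/plat.png

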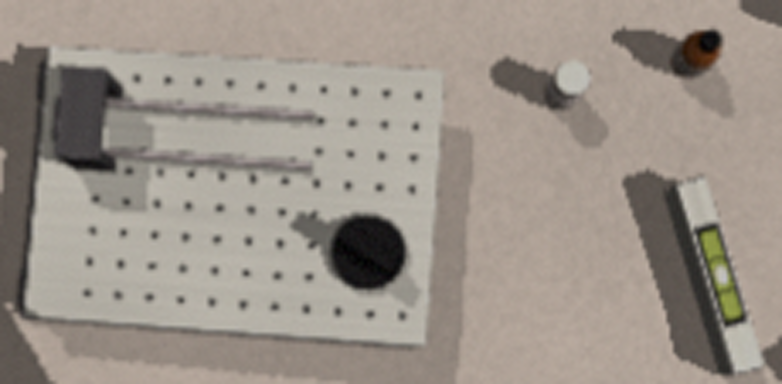

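```bash
cat >> h.py <<'E'
from scipy.spatial.transform import Rotation as R
def to(p,Rt=None):
    """shift in tool axes (mm) to p, then rotvec (deg, tool axes) to Rt"""
    st=manip.sense(); Rc=R.from_quat(st['tool_rot'])
    print('t',round(st['t'],2),'tcp',np.round(st['tcp_pos']*1000,1),'F',np.round(st['force'],1),'gap',round(st['finger_gap'],3),'gf',round(st['gripper_force'],1))
    d=np.array(p)-st['tcp_pos']
    print('shift mm (old tool axes)',np.round(Rc.inv().apply(d)*1000,1))
    if Rt is not None: print('rot deg',np.round(np.degrees((Rc.inv()*Rt).as_rotvec()),2),' shift in new axes',np.round(Rt.inv().apply(d)*1000,1))
def down(deg,n=(0,0,1)):
    z=-np.array(n,float); z/=np.linalg.norm(z); x=np.array([np.cos(np.radians(deg)),np.sin(np.radians(deg)),0]); x-=z*(x@z); x/=np.linalg.norm(x)
    return R.from_matrix(np.c_[x,np.cross(z,x),z])
# platform frame: yaw -4.75deg, tilted
N=np.array([.0042,.0459,1.]);N/=np.linalg.norm(N)
E
python3 - <<'E'
from h import *
import pickle
s=pickle.load(open('top0.pkl','rb'))
P,c,uv=cloud(s,(225,122,362,222))
k=np.array([-0.0042176,-0.04590892,0.06751951]); r=P[:,2]-np.c_[P[:,:2],np.ones(len(P))]@k
Q=P-r[:,None]*N-np.array([.5933,.1979,0]); yaw=np.radians(-4.75)
x=(Q[:,0]*np.cos(yaw)+Q[:,1]*np.sin(yaw))*1000; y=(-Q[:,0]*np.sin(yaw)+Q[:,1]*np.cos(yaw))*1000
t=(r>.006)&(r<.014)&(x>10)&(x<80)&(y<-60)&(y>-230)
print('rails x', np.histogram(x[t],bins=np.arange(10,81,2)), 'ymin',np.percentile(y[t],[0,2,50]))
for lo,hi in((-230,-150),(-150,-100),(-100,-65)):
    w=t&(y>lo)&(y<hi); m=np.median(x[w]); print(lo, x[w&(x<m)].mean(),x[w&(x>m)].mean())
t=(r>.056)&(r<.07); print('bridge x',x[t].min(),x[t].max(),y[t].min(),y[t].max())
to([.5024,-.3432,.12],down(15.65))
E
```

```text
rails x (array([ 0,  0,  0,  0,  0, 10, 47, 33, 34,  1,  0,  0,  0,  0,  0,  0,  0,
        0,  0,  0,  0,  0,  0,  0,  0, 11, 40, 38, 32,  5,  0,  0,  0,  0,
        0]), array([10, 12, 14, 16, 18, 20, 22, 24, 26, 28, 30, 32, 34, 36, 38, 40, 42,
       44, 46, 48, 50, 52, 54, 56, 58, 60, 62, 64, 66, 68, 70, 72, 74, 76,
       78, 80])) ymin [-206.39593196 -205.68593624 -133.27213153]
-230 25.99307306115871 64.66416892993108
-150 24.383834352724463 63.04563987793246
-100 25.808671020791042 64.91581268842494
bridge x 9.87488868474336 78.03267406038515 -53.530043306911175 -19.557401401019362
t 0.1 tcp [ 141.8 -608.1  249.1] F [-0.4  0.2  0.5] gap 1.003 gf 0.0
shift mm (old tool axes) [ 411.3 -176.   129.6]
rot deg [-0.11 -0.02 -2.54]  shift in new axes [ 418.7 -157.8  129.1]
```

Emit:
drive_tool:
  plan:
    - [0.041, -0.0176, 0.013, 0, 0, -0.25, 1]
    - [0.041, -0.0176, 0.013, 0, 0, -0.25, 1]
    - [0.041, -0.0176, 0.013, 0, 0, -0.25, 1]
    - [0.041, -0.0176, 0.013, 0, 0, -0.25, 1]
    - [0.041, -0.0176, 0.013, 0, 0, -0.25, 1]
    - [0.041, -0.0176, 0.013, 0, 0, -0.25, 1]
    - [0.041, -0.0176, 0.013, 0, 0, -0.25, 1]
    - [0.041, -0.0176, 0.013, 0, 0, -0.25, 1]
    - [0.041, -0.0176, 0.013, 0, 0, -0.25, 1]
    - [0.041, -0.0176, 0.013, 0, 0, -0.25, 1]
  newtons: 60

```text
t: 1.1
tcp_pos: [0.497, -0.3359, 0.1191]
tool_rot: [0.991, 0.136, -0.0, -0.0]
force: [0.4, -1.1, 0.7]
finger_gap: 1.001
gripper_force: 0.0
```

```bash
python3 - <<'E'
from h import *
to([.5024,-.3432,.033],down(15.65))
E
```

```text
t 1.1 tcp [ 497.  -335.9  119.1] F [ 0.4 -1.1  0.7] gap 1.001 gf 0.0
shift mm (old tool axes) [ 3.3  8.6 86.1]
rot deg [-0.03  0.02 -0.03]  shift in new axes [ 3.2  8.5 86.1]
```

Emit:
drive_tool:
  plan:
    - [0.003, 0.008, 0.01, 0, 0, 0, 1]
    - [0, 0, 0.02, 0, 0, 0, 1]
    - [0, 0, 0.02, 0, 0, 0, 1]
    - [0, 0, 0.02, 0, 0, 0, 1]
    - [0, 0, 0.016, 0, 0, 0, 1]
    - [0, 0, 0, 0, 0, 0, 1]
    - [0, 0, 0, 0, 0, 0, 1]

```text
t: 1.8
tcp_pos: [0.5007, -0.3445, 0.0338]
tool_rot: [0.991, 0.136, -0.0, -0.0]
force: [0.3, -0.2, 0.8]
finger_gap: 1.006
gripper_force: 0.0
```

```bash
python3 - <<'E'
from h import *
to([.5024,-.3432,.033],down(15.65))
E
```

```text
t 1.8 tcp [ 500.7 -344.5   33.8] F [ 0.3 -0.2  0.8] gap 1.006 gf 0.0
shift mm (old tool axes) [ 2.  -0.8  0.8]
rot deg [-0.02  0.02 -0.07]  shift in new axes [ 2.  -0.8  0.8]
```

Emit:
drive_tool:
  plan:
    - [0, 0, 0, 0, 0, 0, -1]
    - [0, 0, 0, 0, 0, 0, -1]
    - [0, 0, 0, 0, 0, 0, -1]
    - [0, 0, 0, 0, 0, 0, -1]
    - [0, 0, 0, 0, 0, 0, -1]
    - [0, 0, 0, 0, 0, 0, -1]
    - [0, 0, 0, 0, 0, 0, -1]
    - [0, 0, 0, 0, 0, 0, -1]
    - [0, 0, 0, 0, 0, 0, -1]
    - [0, 0, 0, 0, 0, 0, -1]
  newtons: 60

```text
t: 2.8
tcp_pos: [0.5013, -0.3445, 0.0348]
tool_rot: [0.991, 0.136, 0.0, 0.0]
force: [0.0, 1.0, 6.0]
finger_gap: 0.296
gripper_force: 61.4
```

Emit:
drive_tool:
  plan:
    - [0, 0, -0.01, 0, 0, 0, -1]
    - [0, 0, -0.02, 0, 0, 0, -1]
    - [0, 0, -0.03, 0, 0, 0, -1]
    - [0, 0, -0.03, 0, 0, 0, -1]
    - [0, 0, -0.03, 0, 0, 0, -1]
    - [0, 0, -0.02, 0, 0, 0, -1]
    - [0, 0, -0.01, 0, 0, 0, -1]
    - [0, 0, 0, 0, 0, 0, -1]

```text
t: 3.6
tcp_pos: [0.5012, -0.3444, 0.1851]
tool_rot: [0.991, 0.136, 0.001, 0.001]
force: [0.0, 0.0, -3.2]
finger_gap: 0.295
gripper_force: 60.5
```

```bash
cat >> h.py <<'E'
ex=np.array([np.cos(np.radians(-4.75)),np.sin(np.radians(-4.75)),0]); ex-=N*(ex@N); ex/=np.linalg.norm(ex); ey=np.cross(N,ex)
O=np.array([.5933,.1979,0.0675-.0042*.5933-.0459*.1979]) # plate top above hinge
PR=down(85.25,N)
def plat(x,y,z): return O+ex*x/1e3+ey*y/1e3+N*z/1e3
def inplat(p): d=np.asarray(p)-O; return np.round(np.array([d@ex,d@ey,d@N]).T*1000,1)
E
python3 - <<'E'
from h import *
print(O,plat(44.6,-157,33))
to(plat(44.6,-157,93),PR)
E
```

```text
[0.5933     0.1979     0.05592453] [0.6248981  0.0394242  0.09610089]
t 3.6 tcp [ 501.2 -344.4  185.1] F [ 0.   0.  -3.2] gap 0.295 gf 60.5
shift mm (old tool axes) [ 223.4 -339.    28.7]
rot deg [ -1.46  -2.31 -69.63]  shift in new axes [396.5  91.5  10.8]
```

Emit:
drive_tool:
  plan:
    - [0.01, -0.015, 0, 0, 0, 0, -1]
    - [0.02, -0.03, 0, 0, 0, 0, -1]
    - [0.026, -0.04, 0, 0, 0, 0, -1]
    - [0.026, -0.04, 0, 0, 0, 0, -1]
    - [0.028, -0.042, 0, 0, 0, 0, -1]
    - [0.028, -0.042, 0, 0, 0, 0, -1]
    - [0.026, -0.04, 0, 0, 0, 0, -1]
    - [0.026, -0.04, 0, 0, 0, 0, -1]
    - [0.02, -0.03, 0, 0, 0, 0, -1]
    - [0.013, -0.02, 0, 0, 0, 0, -1]

```text
t: 4.6
tcp_pos: [0.6228, 0.0459, 0.1817]
tool_rot: [0.991, 0.137, -0.002, -0.001]
force: [0.4, -0.6, -2.8]
finger_gap: 0.293
gripper_force: 60.4
```

Emit:
drive_tool:
  plan:
    - [0, 0, 0, -0.15, -0.23, -6.96, -1]
    - [0, 0, 0, -0.15, -0.23, -6.96, -1]
    - [0, 0, 0, -0.15, -0.23, -6.96, -1]
    - [0, 0, 0, -0.15, -0.23, -6.96, -1]
    - [0, 0, 0, -0.15, -0.23, -6.96, -1]
    - [0, 0, 0, -0.15, -0.23, -6.96, -1]
    - [0, 0, 0, -0.15, -0.23, -6.96, -1]
    - [0, 0, 0, -0.15, -0.23, -6.96, -1]
    - [0, 0, 0, -0.15, -0.23, -6.96, -1]
    - [0, 0, 0, -0.15, -0.23, -6.96, -1]

```text
t: 5.6
tcp_pos: [0.6224, 0.0427, 0.1816]
tool_rot: [0.734, 0.679, -0.019, 0.013]
force: [0.3, 1.6, -3.0]
finger_gap: 0.296
gripper_force: 60.4
```

```bash
sed -i 's/,0.0675-/,0.0685-/' h.py; python3 - <<'E'
from h import *
to(plat(44.6,-157,60),PR)
print(inplat(manip.sense()['tcp_pos']))
E
```

```text
t 5.6 tcp [622.4  42.7 181.6] F [ 0.3  1.6 -3. ] gap 0.296 gf 60.4
shift mm (old tool axes) [ 0.7  3.2 57.6]
rot deg [-0.34 -0.09  0.3 ]  shift in new axes [ 0.8  2.8 57.6]
[  41.8 -157.8  117.6]
```

Emit:
drive_tool:
  plan:
    - [0.0, 0.003, 0.007, -0.3, -0.1, 0.3, -1]
    - [0, 0, 0.015, 0, 0, 0, -1]
    - [0, 0, 0.015, 0, 0, 0, -1]
    - [0, 0, 0.015, 0, 0, 0, -1]
    - [0, 0, 0.005, 0, 0, 0, -1]
    - [0, 0, 0, 0, 0, 0, -1]
    - [0, 0, 0, 0, 0, 0, -1]
    - [0, 0, 0, 0, 0, 0, -1]

```text
t: 6.4
tcp_pos: [0.6278, 0.0385, 0.1278]
tool_rot: [0.738, 0.675, -0.015, 0.018]
force: [1.1, -0.7, -3.1]
finger_gap: 0.29
gripper_force: 60.3
```

```bash
python3 - <<'E'
from h import *
to(plat(44.6,-157,60),PR)
print(inplat(manip.sense()['tcp_pos']))
a=snap('side');b=snap('top')
import pickle; pickle.dump((a,b),open('s1.pkl','wb'))
A=a['image'][150:310,220:360];B=b['image'][100:230,210:370]
A=cv2.resize(A,None,fx=2.8,fy=2.8,interpolation=2);B=cv2.resize(B,None,fx=2.1,fy=2.1,interpolation=2)
im=np.zeros((450,A.shape[1]+B.shape[1],3),np.uint8);im[:A.shape[0],:A.shape[1]]=A;im[:B.shape[0],A.shape[1]:]=B
cv2.imwrite('pics/s1.png',im[:,:,::-1])
E
```

```text
t 6.4 tcp [627.8  38.5 127.8] F [ 1.1 -0.7 -3.1] gap 0.29 gf 60.3
shift mm (old tool axes) [ 2.1 -3.   3.6]
rot deg [ 0.34  0.04 -0.35]  shift in new axes [ 2.1 -3.   3.7]
[  47.6 -159.1   63.7]
```

View pics/s1.png

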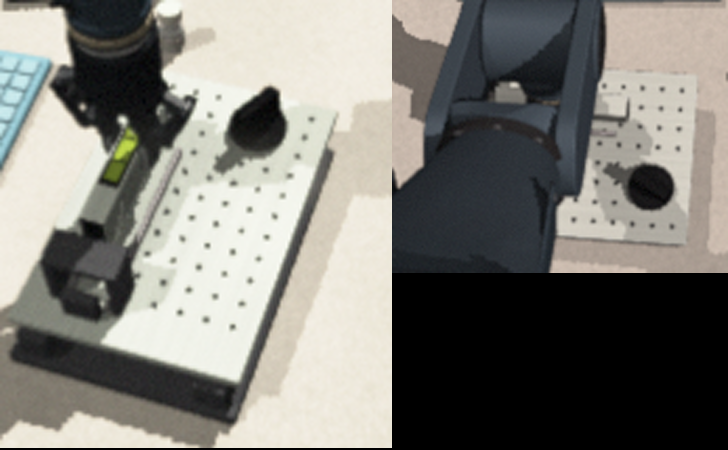

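Side view: the level is held above the slot, with its leading end just before the bridge. I'll measure its line against the slot in platform coordinates.

```bash
python3 - <<'E'
from h import *
import pickle
a,b=pickle.load(open('s1.pkl','rb'))
P,c,uv=cloud(a,(235,180,300,260)); Q=inplat(P)
t=(Q[:,2]>70)&(Q[:,2]<80)&(Q[:,1]>-140)&(Q[:,1]<-70)&(Q[:,0]>20)&(Q[:,0]<75)
print(t.sum(),np.median(Q[t,2]),'ymax',Q[t,1].max())
for lo in range(-140,-60,12):
    w=t&(Q[:,1]>lo)&(Q[:,1]<lo+12)
    if w.sum()>5: print(lo,w.sum(),Q[w,0].min(),Q[w,0].max(),np.median(Q[w,2]))
t=(Q[:,2]>6)&(Q[:,2]<14)&(Q[:,1]<-70)&(Q[:,1]>-180)&(Q[:,0]<80)&(Q[:,0]>5); print('rails',np.histogram(Q[t,0],bins=np.arange(14,82,4)))
P,c,uv=cloud(a,(225,225,290,290)); Q=inplat(P)
t=(Q[:,2]>58)&(Q[:,2]<69)&(Q[:,1]>-60)&(Q[:,1]<-10); print('bridge',[ (np.percentile(Q[t,i],[1,99])) for i in range(3)])
E
```

```text
238 74.4 ymax -70.1
-140 40 33.8 60.2 75.1
-128 41 34.8 60.3 74.9
-116 43 35.0 59.8 74.4
-104 38 35.0 60.6 74.3
-92 42 34.3 59.7 73.8
-80 30 34.4 59.3 74.15
rails (array([ 0, 20, 51, 12,  0,  0,  0,  0,  0,  0,  0,  0,  0,  0,  0,  0]), array([14, 18, 22, 26, 30, 34, 38, 42, 46, 50, 54, 58, 62, 66, 70, 74, 78]))
bridge [array([ 9.181, 78.495]), array([-52.538, -17.362]), array([58.824, 66.719])]
```

Emit:
drive_tool:
  plan:
    - [0.001, -0.003, 0.004, 0.3, 0, -0.3, -1]
    - [0, 0, 0.006, 0, 0, 0, -1]
    - [0, 0, 0.007, 0, 0, 0, -1]
    - [0, 0, 0.006, 0, 0, 0, -1]
    - [0, 0, 0.001, 0, 0, 0, -1]
    - [0, 0, 0, 0, 0, 0, -1]
    - [0, 0, 0, 0, 0, 0, -1]
    - [0, 0, 0, 0, 0, 0, -1]

```text
t: 7.3
tcp_pos: [0.6244, 0.0386, 0.1033]
tool_rot: [0.736, 0.677, -0.017, 0.016]
force: [-0.0, 0.8, -3.4]
finger_gap: 0.295
gripper_force: 60.3
```

```bash
python3 - <<'E'
from h import *
to(plat(44.3,-157,35),PR)
print(inplat(manip.sense()['tcp_pos']))
E
```

```text
t 7.3 tcp [624.4  38.6 103.3] F [-0.   0.8 -3.4] gap 0.295 gf 60.3
shift mm (old tool axes) [1.1 0.1 4.2]
rot deg [-0.02  0.04 -0.03]  shift in new axes [1.1 0.1 4.2]
[  44.2 -158.1   39.2]
```

Aligned. I'll lower in small steps until the level touches the plate.

Emit:
drive_tool:
  plan:
    - [0, 0, 0.001, 0, 0, 0, -1]
    - [0, 0, 0.001, 0, 0, 0, -1]
    - [0, 0, 0.001, 0, 0, 0, -1]
    - [0, 0, 0.001, 0, 0, 0, -1]
    - [0, 0, 0, 0, 0, 0, -1]
    - [0, 0, 0, 0, 0, 0, -1]

```text
t: 7.9
tcp_pos: [0.6241, 0.0384, 0.0991]
tool_rot: [0.736, 0.677, -0.018, 0.015]
force: [0.0, -0.7, -2.3]
finger_gap: 0.295
gripper_force: 60.5
```

Emit:
drive_tool:
  plan:
    - [0, 0, 0.001, 0, 0, 0, -1]
    - [0, 0, 0, 0, 0, 0, -1]
    - [0, 0, 0, 0, 0, 0, -1]

```text
t: 8.2
tcp_pos: [0.6242, 0.0384, 0.0989]
tool_rot: [0.736, 0.677, -0.018, 0.016]
force: [-2.7, -0.1, 4.7]
finger_gap: 0.296
gripper_force: 61.3
```

Emit:
drive_tool:
  plan:
    - [0.002, 0, -0.0003, 0, 0, 0, -1]
    - [0.005, 0, 0, 0, 0, 0, -1]
    - [0.006, 0, 0, 0, 0, 0, -1]
    - [0.006, 0, 0, 0, 0, 0, -1]
    - [0.006, 0, 0, 0, 0, 0, -1]
    - [0.006, 0, 0, 0, 0, 0, -1]
    - [0.005, 0, 0, 0, 0, 0, -1]
    - [0.003, 0, 0, 0, 0, 0, -1]
    - [0, 0, 0, 0, 0, 0, -1]
    - [0, 0, 0, 0, 0, 0, -1]

```text
t: 9.2
tcp_pos: [0.6283, 0.078, 0.0971]
tool_rot: [0.736, 0.677, -0.017, 0.016]
force: [-0.7, -2.6, 5.4]
finger_gap: 0.297
gripper_force: 61.5
```

```bash
python3 - <<'E'
from h import *
to(plat(44.3,-112.4,35),PR)
print(inplat(manip.sense()['tcp_pos']))
E
```

```text
t 9.2 tcp [628.3  78.   97.1] F [-0.7 -2.6  5.4] gap 0.297 gf 61.5
shift mm (old tool axes) [ 5.9 -0.5 -0.2]
rot deg [0.07 0.02 0.01]  shift in new axes [ 5.9 -0.5 -0.2]
[  44.8 -118.3   34.8]
```

Emit:
drive_tool:
  plan:
    - [0.002, 0, 0, 0, 0, 0, -1]
    - [0.002, 0, 0, 0, 0, 0, -1]
    - [0.0, 0, 0, 0, 0, 0, -1]
    - [0.0, 0, 0, 0, 0, 0, -1]

```text
t: 9.6
tcp_pos: [0.6286, 0.0816, 0.0969]
tool_rot: [0.736, 0.677, -0.017, 0.016]
force: [-1.1, -2.5, 5.0]
finger_gap: 0.297
gripper_force: 61.6
```

Emit:
drive_tool:
  plan:
    - [0.001, 0, 0, 0, 0, 0, -1]
    - [0.001, 0, 0, 0, 0, 0, -1]
    - [0, 0, 0, 0, 0, 0, -1]
    - [0, 0, 0, 0, 0, 0, -1]

```text
t: 10.0
tcp_pos: [0.6288, 0.0833, 0.0969]
tool_rot: [0.736, 0.677, -0.017, 0.016]
force: [0.5, -4.9, 5.6]
finger_gap: 0.293
gripper_force: 61.6
```

Emit:
drive_tool:
  plan:
    - [0.001, 0, 0, 0, 0, 0, -1]
    - [0, 0, 0, 0, 0, 0, -1]
    - [0, 0, 0, 0, 0, 0, -1]

```text
t: 10.3
tcp_pos: [0.6288, 0.0836, 0.0969]
tool_rot: [0.736, 0.677, -0.018, 0.017]
force: [-1.8, -6.3, 6.5]
finger_gap: 0.298
gripper_force: 61.6
```

Emit:
drive_tool:
  plan:
    - [0.0005, 0, 0, 0, 0, 0, -1]
    - [0, 0, 0, 0, 0, 0, -1]
    - [0, 0, 0, 0, 0, 0, -1]

```text
t: 10.6
tcp_pos: [0.6288, 0.0836, 0.0969]
tool_rot: [0.735, 0.677, -0.018, 0.017]
force: [-0.6, -6.6, 5.5]
finger_gap: 0.29
gripper_force: 61.6
```

Emit:
drive_tool:
  plan:
    - [0.002, 0, 0, 0, 0, 0, -1]
    - [0, 0, 0, 0, 0, 0, -1]
    - [0, 0, 0, 0, 0, 0, -1]

```text
t: 10.9
tcp_pos: [0.6289, 0.0837, 0.0969]
tool_rot: [0.735, 0.677, -0.019, 0.018]
force: [-1.5, -12.8, 7.0]
finger_gap: 0.291
gripper_force: 61.6
```

```bash
python3 - <<'E'
from h import *
to(plat(44.3,-112.4,35),PR)
print(inplat(manip.sense()['tcp_pos']))
a=snap('side')
import pickle; pickle.dump(a,open('s2.pkl','wb'))
save(a,'s2.png',(225,170,355,300),4)
E
```

```text
t 10.9 tcp [628.9  83.7  96.9] F [ -1.5 -12.8   7. ] gap 0.291 gf 61.6
shift mm (old tool axes) [ 0.2 -0.6 -0.2]
rot deg [0.02 0.34 0.05]  shift in new axes [ 0.2 -0.6 -0.2]
[  44.9 -112.6   34.8]
```

View pics/s2.png

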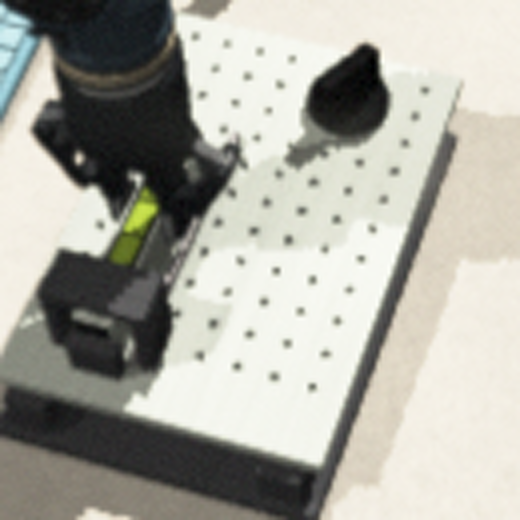

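The level is under the bridge with its end on the stop: a 13 N push gives no motion. I'll release and rise.

Emit:
drive_tool:
  plan:
    - [0, 0, 0, 0, 0, 0, 0.3]
    - [0, 0, 0, 0, 0, 0, 0.3]
    - [0, 0, 0, 0, 0, 0, 1]
    - [0, 0, 0, 0, 0, 0, 1]
    - [0, 0, 0, 0, 0, 0, 1]
    - [0, 0, 0, 0, 0, 0, 1]
    - [0, 0, -0.01, 0, 0, 0, 1]
    - [0, 0, -0.03, 0, 0, 0, 1]
    - [0, 0, -0.03, 0, 0, 0, 1]
    - [0, 0, -0.03, 0, 0, 0, 1]

```text
t: 11.95
tcp_pos: [0.6287, 0.0914, 0.1977]
tool_rot: [0.736, 0.677, -0.018, 0.015]
force: [1.0, -0.1, -0.8]
finger_gap: 1.004
gripper_force: 0.0
```

```bash
python3 - <<'E'
from h import *
KR=down(56.3,N)
to(plat(-40,-259,92),KR)
print(inplat(manip.sense()['tcp_pos']))
a=snap('side')
P,c,uv=cloud(a,(235,180,300,270)); Q=inplat(P)
t=(Q[:,2]>41)&(Q[:,2]<50)&(Q[:,1]>-200)&(Q[:,1]<-55)&(Q[:,0]>20)&(Q[:,0]<75)
for lo in range(-200,-55,20):
    w=t&(Q[:,1]>lo)&(Q[:,1]<lo+20)
    if w.sum()>5: print(lo,w.sum(),Q[w,0].min(),Q[w,0].max(),np.median(Q[w,2]))
P,c,uv=cloud(a,(280,170,345,220)); Q=inplat(P)
t=(Q[:,2]>42)&(Q[:,2]<50)&(Q[:,0]<0); 
print('knob side', rect(P[t]), np.median(Q[t],axis=0))
E
```

```text
t 11.95 tcp [628.7  91.4 197.7] F [ 1.  -0.1 -0.8] gap 1.004 gf 0.0
shift mm (old tool axes) [-149.5  -83.9   44. ]
rot deg [-0.03  0.04 28.94]  shift in new axes [-171.4   -1.1   43.9]
[  44.  -109.6  135.9]
-180 31 39.3 57.2 45.5
-160 61 32.5 57.5 45.1
-140 63 31.2 57.6 46.2
-120 64 32.2 57.6 46.05
-100 68 31.2 57.8 45.95
-80 60 32.1 58.1 46.2
knob side (array([531.5, -52.7]), array([51.8, 17.6]), 56.79) [ -40.5 -254.7   45.5]
```

Emit:
drive_tool:
  plan:
    - [-0.015, -0.0085, 0, 0, 0, 0, 1]
    - [-0.03, -0.017, 0, 0, 0, 0, 1]
    - [-0.04, -0.023, 0, 0, 0, 0, 1]
    - [-0.04, -0.022, 0, 0, 0, 0, 1]
    - [-0.023, -0.0135, 0.01, 0, 0, 7.24, 1]
    - [0, 0, 0.012, 0, 0, 7.24, 1]
    - [0, 0, 0.012, 0, 0, 7.24, 1]
    - [0, 0, 0.01, 0, 0, 7.24, 1]
    - [0, 0, 0, 0, 0, 0, 1]
    - [0, 0, 0, 0, 0, 0, 1]

```text
t: 13.0
tcp_pos: [0.5327, -0.0511, 0.1595]
tool_rot: [0.881, 0.472, -0.013, 0.019]
force: [-0.5, 0.3, 0.1]
finger_gap: 0.995
gripper_force: 0.0
```

```bash
python3 - <<'E'
from h import *
to(plat(-40.3,-257.7,32),down(56.5,N))
E
```

```text
t 13.0 tcp [532.7 -51.1 159.5] F [-0.5  0.3  0.1] gap 0.995 gf 0.0
shift mm (old tool axes) [-0.3 -0.4 58.8]
rot deg [ 0.    0.05 -0.07]  shift in new axes [-0.3 -0.4 58.8]
```

Emit:
drive_tool:
  plan:
    - [0, 0, 0.015, 0, 0, 0, 1]
    - [0, 0, 0.02, 0, 0, 0, 1]
    - [0, 0, 0.015, 0, 0, 0, 1]
    - [0, 0, 0.0085, 0, 0, 0, 1]
    - [0, 0, 0, 0, 0, 0, 1]
    - [0, 0, 0, 0, 0, 0, -1]
    - [0, 0, 0, 0, 0, 0, -1]
    - [0, 0, 0, 0, 0, 0, -1]
    - [0, 0, 0, 0, 0, 0, -1]
    - [0, 0, 0, 0, 0, 0, -1]
  newtons: 80

```text
t: 14.0
tcp_pos: [0.5323, -0.0538, 0.101]
tool_rot: [0.882, 0.471, -0.013, 0.02]
force: [-0.2, 2.0, 4.7]
finger_gap: 0.177
gripper_force: 79.4
```

Emit:
drive_tool:
  plan:
    - [0, 0, 0, 0, 0, 0, -1]
    - [0, 0, 0, 0, 0, 0, -1]
    - [0, 0, 0, 0, 0, 0, -1]
    - [0, 0, 0, 0, 0, 0, -1]
    - [0, 0, 0, 0, 0, 0, -1]

```text
t: 14.5
tcp_pos: [0.5324, -0.0538, 0.1009]
tool_rot: [0.882, 0.471, -0.013, 0.019]
force: [-0.8, 0.3, 5.3]
finger_gap: 0.17
gripper_force: 79.4
```

```bash
python3 - <<'E'
from h import *
st=manip.sense(); print(inplat(st['tcp_pos']),st['ft_torque'])
# level-plate target: rotate about hinge axis (origin plate underside, z=45mm) by -tilt about ex
H=O-N*.012; 
for f in (.3,.6,1.,1.1):
    a=.0461*f; Rr=R.from_rotvec(ex*a)
    # pressing: free end (-y) goes down: rotation about +ex moves -y down
    p=H+Rr.apply(st['tcp_pos']-H); print(f,np.round((p-st['tcp_pos'])*1000,1))
    to(p,Rr*R.from_quat(st['tool_rot']))
E
```

```text
[ -39.9 -257.7   32.1] [0.12180001 0.09100834 0.04397536]
0.3 [-0.1 -0.7 -3.5]
t 14.5 tcp [532.4 -53.8 100.9] F [-0.8  0.3  5.3] gap 0.17 gf 79.4
shift mm (old tool axes) [-0.5  0.3  3.6]
rot deg [ 0.38  0.69 -0.  ]  shift in new axes [-0.6  0.3  3.6]
0.6 [-0.1 -1.4 -7.1]
t 14.5 tcp [532.4 -53.8 100.9] F [-0.8  0.3  5.3] gap 0.17 gf 79.4
shift mm (old tool axes) [-1.   0.5  7.1]
rot deg [ 0.77  1.39 -0.  ]  shift in new axes [-1.1  0.6  7.1]
1.0 [ -0.2  -2.3 -11.8]
t 14.5 tcp [532.4 -53.8 100.9] F [-0.8  0.3  5.3] gap 0.17 gf 79.4
shift mm (old tool axes) [-1.5  0.9 11.9]
rot deg [ 1.28  2.31 -0.  ]  shift in new axes [-2.   1.1 11.8]
1.1 [ -0.2  -2.5 -13. ]
t 14.5 tcp [532.4 -53.8 100.9] F [-0.8  0.3  5.3] gap 0.17 gf 79.4
shift mm (old tool axes) [-1.7  0.9 13.1]
rot deg [ 1.41  2.54 -0.  ]  shift in new axes [-2.2  1.2 13. ]
```

Emit:
drive_tool:
  plan:
    - [-0.00015, 0.0001, 0.0012, 0.13, 0.23, 0, -1]
    - [-0.00015, 0.0001, 0.0012, 0.13, 0.23, 0, -1]
    - [-0.00015, 0.0001, 0.0012, 0.13, 0.23, 0, -1]
    - [-0.00015, 0.0001, 0.0012, 0.13, 0.23, 0, -1]
    - [-0.00015, 0.0001, 0.0012, 0.13, 0.23, 0, -1]
    - [-0.00015, 0.0001, 0.0012, 0.13, 0.23, 0, -1]
    - [-0.00015, 0.0001, 0.0012, 0.13, 0.23, 0, -1]
    - [-0.00015, 0.0001, 0.0012, 0.13, 0.23, 0, -1]
    - [-0.00015, 0.0001, 0.0012, 0.13, 0.23, 0, -1]
    - [-0.00015, 0.0001, 0.0012, 0.13, 0.23, 0, -1]

```text
t: 15.5
tcp_pos: [0.5322, -0.0561, 0.0892]
tool_rot: [0.882, 0.472, -0.001, 0.0]
force: [-1.6, -1.0, 8.0]
finger_gap: 0.176
gripper_force: 80.2
```

Emit:
drive_tool:
  plan:
    - [-0.0002, 0.0001, 0.001, 0.1, 0.2, 0, -1]
    - [-0.0002, 0.0001, 0.001, 0.1, 0.2, 0, -1]
    - [0, 0, 0, 0, 0, 0, -1]
    - [0, 0, 0, 0, 0, 0, -1]

```text
t: 15.9
tcp_pos: [0.5321, -0.0564, 0.0873]
tool_rot: [0.882, 0.471, 0.001, -0.003]
force: [-1.4, -0.2, 8.3]
finger_gap: 0.175
gripper_force: 80.3
```

Emit:
drive_tool:
  plan:
    - [-0.0002, 0.0001, 0.001, 0.1, 0.2, 0, -1]
    - [-0.0002, 0.0001, 0.001, 0.1, 0.2, 0, -1]
    - [0, 0, 0, 0, 0, 0, -1]

```text
t: 16.2
tcp_pos: [0.5321, -0.0567, 0.0857]
tool_rot: [0.882, 0.471, 0.004, -0.006]
force: [-1.9, 1.0, 12.2]
finger_gap: 0.176
gripper_force: 80.8
```

Emit:
drive_tool:
  plan:
    - [0, 0, 0.001, 0, 0, 0, -1]
    - [0, 0, 0, 0, 0, 0, -1]
    - [0, 0, 0, 0, 0, 0, -1]

```text
t: 16.5
tcp_pos: [0.5321, -0.0567, 0.0855]
tool_rot: [0.882, 0.472, 0.004, -0.006]
force: [-2.9, 0.7, 18.3]
finger_gap: 0.172
gripper_force: 81.8
```

Seated: the foot met the pad after 15.4 mm, and the force jumped to 18 N. Next, the bubble.

```bash
cat >> h.py <<'E'
def bubble(view='side',name=None):
    s=snap(view); f=K(s)
    M=np.array([[f,0,s['cx']],[0,f,s['cy']],[0,0,1.]]); E=np.linalg.inv(np.array(s['extrinsics'])); E=np.diag([1,-1,-1,1.])@E
    # crop round expected level centre (platform about level now): seat +46mm
    c=np.array([.6293,.0956,.104])
    p=cv2.projectPoints(c.reshape(1,3),cv2.Rodrigues(E[:3,:3])[0],E[:3,3],M,np.array([s['k1'],0,0,0,0.]))[0].ravel(); 
    u,v=p.astype(int); save(s,name or 'b.png',(u-30,v-30,u+30,v+30),9); print('px',p); return s,(u,v)
E
python3 - <<'E'
from h import *
import pickle
a=bubble('side','b0.png'); b=bubble('top','bt.png')
pickle.dump((a,b),open('b0.pkl','wb'))
E
```

```text
px [260.54890599 224.43593742]
px [274.29946003 150.40654846]
```

View pics/b0.png

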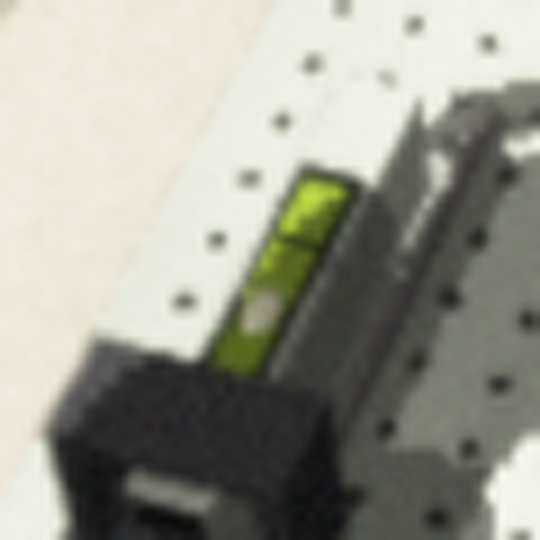

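Side crop: the bubble is at crop (262,313) and the free-end line at (295,240). The vial's free end is at (330,175). So the bubble sits toward the bridge end.

```bash
cat >> h.py <<'E'
def bub(a):
    s,(u,v)=a; y=ex*0+np.array([np.sin(np.radians(4.75)),np.cos(np.radians(4.75)),0]); c0=np.array([.6293,.0956])
    k=6; im=cv2.resize(s['image'][v-30:v+30,u-30:u+30],None,fx=k,fy=k,interpolation=cv2.INTER_CUBIC); h=cv2.cvtColor(im,cv2.COLOR_RGB2HSV)
    g=((h[...,1]>120)&(h[...,0]>24)&(h[...,0]<48)).astype(np.uint8)
    n,l,st,_=cv2.connectedComponentsWithStats(cv2.morphologyEx(g,cv2.MORPH_CLOSE,np.ones((45,45))))
    i=1+np.argmax(st[1:,4]); hull=cv2.convexHull(np.argwhere(l==i)[:,::-1].astype(np.int32))
    m=np.zeros_like(g); cv2.fillConvexPoly(m,hull,1); m=cv2.erode(m,np.ones((13,13)))
    b=m&(h[...,1]<105)&(h[...,2]>70)
    n,l,st,ce=cv2.connectedComponentsWithStats(b.astype(np.uint8)); i=1+np.argmax(st[1:,4])
    def w(p): p=np.atleast_2d(p)/k+[u-30,v-30]+np.array([.5/k-.5]*2); return (onz(s,p,.104)[:,:2]-c0)@y[:2]*1000
    pts=np.argwhere(l==i)[:,::-1]; wb=w(pts); wg=w(np.argwhere(g)[:,::-1])
    # dark line: brightness profile along the vial
    mm=np.argwhere(m)[:,::-1]; wm=w(mm); V=h[...,2][m.astype(bool)]; 
    prof=[(t,int(np.median(V[abs(wm-t)<.75]))) for t in range(-34,34) if (abs(wm-t)<.75).sum()>8]
    print('bubble',st[i,4],w(ce[i]).round(1),'ext',np.percentile(wb,[2,98]).round(1),'vial',np.percentile(wg,[.5,99.5]).round(1)); return prof
E
python3 - <<'E'
from h import *
import pickle
a,b=pickle.load(open('b0.pkl','rb'))
print(bub(a))
E
```

```text
bubble 560 [12.3] ext [ 4.8 20.1] vial [-37.3  33.5]
[(-34, 188), (-33, 194), (-32, 199), (-31, 201), (-30, 193), (-29, 197), (-28, 190), (-27, 183), (-26, 167), (-25, 161), (-24, 153), (-23, 137), (-22, 123), (-21, 115), (-20, 113), (-19, 113), (-18, 107), (-17, 100), (-16, 91), (-15, 80), (-14, 72), (-13, 73), (-12, 82), (-11, 92), (-10, 98), (-9, 101), (-8, 103), (-7, 103), (-6, 103), (-5, 104), (-4, 104), (-3, 103), (-2, 102), (-1, 103), (0, 104), (1, 105), (2, 107), (3, 109), (4, 111), (5, 115), (6, 123), (7, 132), (8, 139), (9, 145), (10, 147), (11, 146), (12, 148), (13, 151), (14, 155), (15, 155), (16, 151), (17, 150), (18, 146), (19, 138), (20, 129), (21, 117), (22, 108), (23, 106), (24, 105), (25, 104), (26, 104), (27, 104), (28, 104), (29, 103), (30, 102)]
```

Emit:
drive_tool:
  plan:
    - [0, 0, -0.0002, 0, 0, 5, -1]
    - [0, 0, -0.00025, 0, 0, 5, -1]
    - [0, 0, -0.00025, 0, 0, 5, -1]
    - [0, 0, -0.00025, 0, 0, 5, -1]
    - [0, 0, -0.00025, 0, 0, 5, -1]
    - [0, 0, -0.00025, 0, 0, 5, -1]
    - [0, 0, -0.00025, 0, 0, 5, -1]
    - [0, 0, -0.00025, 0, 0, 5, -1]
    - [0, 0, 0, 0, 0, 0, -1]
    - [0, 0, 0, 0, 0, 0, -1]

```text
t: 17.6
tcp_pos: [0.5331, -0.0577, 0.0876]
tool_rot: [0.99, 0.142, 0.002, -0.006]
force: [-1.7, -1.7, 15.6]
finger_gap: 0.176
gripper_force: 81.3
```

Emit:
drive_tool:
  plan:
    - [0, 0, 0, 0, 0, 0, -1]
    - [0, 0, 0, 0, 0, 0, -1]
    - [0, 0, 0, 0, 0, 0, -1]
    - [0, 0, 0, 0, 0, 0, -1]
    - [0, 0, 0, 0, 0, 0, -1]
    - [0, 0, 0, 0, 0, 0, -1]
    - [0, 0, 0, 0, 0, 0, -1]
    - [0, 0, 0, 0, 0, 0, -1]

```text
t: 18.4
tcp_pos: [0.5331, -0.0577, 0.0875]
tool_rot: [0.99, 0.142, 0.002, -0.006]
force: [-2.0, -2.2, 16.6]
finger_gap: 0.175
gripper_force: 81.3
```

```bash
python3 - <<'E'
from h import *
bub(bubble('side','b1.png'))
st=manip.sense(); r=R.from_quat(st['tool_rot']); x=r.as_matrix()[:,0]; a=np.degrees(np.arctan2(x[1],x[0])); print('ang',a,'z',r.as_matrix()[:,2],st['ft_torque'],'q',st['q'].round(2))
to(st['tcp_pos'],down(a))
E
```

```text
px [260.54890599 224.43593742]
bubble 558 [9.6] ext [ 2.2 16.9] vial [-37.7  33.8]
ang 16.282715998033325 z [ 0.00323265  0.01277696 -0.99991315] [-0.57495386  0.57704875 -0.07338642] q [-0.32  0.66  1.79  0.02  0.7   0.95]
t 18.45 tcp [533.1 -57.8  87.5] F [-2.  -0.6 16.5] gap 0.18 gf 81.3
shift mm (old tool axes) [0. 0. 0.]
rot deg [-0.65 -0.38  0.  ]  shift in new axes [0. 0. 0.]
```

Emit:
drive_tool:
  plan:
    - [0, 0, 0, 0, 0, 0, -1]
    - [0, 0, 0, 0, 0, 0, -1]
    - [0, 0, 0, 0, 0, 0, -1]
    - [0, 0, 0, 0, 0, 0, -1]
    - [0, 0, 0, 0, 0, 0, -1]

```text
t: 18.95
tcp_pos: [0.5331, -0.0577, 0.0875]
tool_rot: [0.99, 0.142, 0.002, -0.006]
force: [-1.9, -0.5, 16.5]
finger_gap: 0.172
gripper_force: 81.3
```

```bash
python3 - <<'E'
from h import *
a=bubble('side','b2.png'); bub(a); s=a[0]
save(s,'b2.png',(225,150,355,280),4)
E
```

```text
px [260.54890599 224.43593742]
bubble 556 [9.6] ext [ 2.2 16.8] vial [-37.7  33.9]
```

View pics/b2.png

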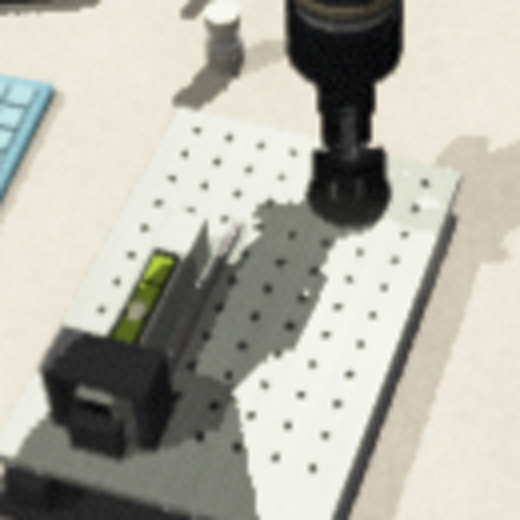

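The bubble is steady at +9.6 mm, so the first reading must have been taken before it settled. Another 34° clockwise is needed.

Emit:
drive_tool:
  plan:
    - [0, 0, -0.0002, -0.08, -0.05, 5, -1]
    - [0, 0, -0.00025, -0.08, -0.05, 5, -1]
    - [0, 0, -0.00025, -0.08, -0.05, 5, -1]
    - [0, 0, -0.00025, -0.08, -0.05, 5, -1]
    - [0, 0, -0.00025, -0.08, -0.05, 5, -1]
    - [0, 0, -0.00025, -0.08, -0.05, 5, -1]
    - [0, 0, -0.0002, -0.08, -0.05, 4, -1]
    - [0, 0, 0, 0, 0, 0, -1]
    - [0, 0, 0, 0, 0, 0, -1]
    - [0, 0, 0, 0, 0, 0, -1]

```text
t: 20.0
tcp_pos: [0.5332, -0.0587, 0.0893]
tool_rot: [0.988, -0.154, -0.001, -0.001]
force: [-3.3, -4.8, 16.2]
finger_gap: 0.173
gripper_force: 81.4
```

Emit:
drive_tool:
  plan:
    - [0, 0, 0, 0, 0, 0, -1]
    - [0, 0, 0, 0, 0, 0, -1]
    - [0, 0, 0, 0, 0, 0, -1]
    - [0, 0, 0, 0, 0, 0, -1]
    - [0, 0, 0, 0, 0, 0, -1]
    - [0, 0, 0, 0, 0, 0, -1]
    - [0, 0, 0, 0, 0, 0, -1]
    - [0, 0, 0, 0, 0, 0, -1]
    - [0, 0, 0, 0, 0, 0, -1]
    - [0, 0, 0, 0, 0, 0, -1]

```text
t: 21.0
tcp_pos: [0.5332, -0.0587, 0.0893]
tool_rot: [0.988, -0.154, -0.001, -0.001]
force: [-3.7, -4.9, 17.3]
finger_gap: 0.176
gripper_force: 81.3
```

```bash
python3 - <<'E'
from h import *
print(bub(bubble('side','b3.png'))[15:30])
st=manip.sense(); print(st['ft_torque'],st['force'],st['q'].round(2))
E
```

```text
px [260.54890599 224.43593742]
bubble 547 [-0.] ext [-7.4  7.2] vial [-37.9  34.3]
[(-19, 99), (-18, 94), (-17, 86), (-16, 76), (-15, 71), (-14, 71), (-13, 75), (-12, 83), (-11, 93), (-10, 101), (-9, 108), (-8, 114), (-7, 120), (-6, 128), (-5, 134)]
[-0.91643853  0.54641909 -0.04423626] [-2.87848104 -5.5717025  16.47915201] [-0.32  0.66  1.78  0.    0.71  1.56]
```

Emit:
drive_tool:
  plan:
    - [0, 0, 0, 0, 0, 2, -1]
    - [0, 0, 0, 0, 0, 0, -1]
    - [0, 0, 0, 0, 0, 0, -1]
    - [0, 0, 0, 0, 0, 0, -1]
    - [0, 0, 0, 0, 0, 0, -1]
    - [0, 0, 0, 0, 0, 0, -1]
    - [0, 0, 0, 0, 0, 0, -1]
    - [0, 0, 0, 0, 0, 0, -1]
    - [0, 0, 0, 0, 0, 0, -1]
    - [0, 0, 0, 0, 0, 0, -1]

```text
t: 22.05
tcp_pos: [0.5331, -0.0588, 0.0894]
tool_rot: [0.985, -0.171, -0.002, -0.001]
force: [-3.5, -6.3, 16.3]
finger_gap: 0.175
gripper_force: 81.4
```

Emit:
drive_tool:
  plan:
    - [0, 0, 0, 0, 0, 0, -1]
    - [0, 0, 0, 0, 0, 0, -1]
    - [0, 0, 0, 0, 0, 0, -1]
    - [0, 0, 0, 0, 0, 0, -1]
    - [0, 0, 0, 0, 0, 0, -1]

```text
t: 22.55
tcp_pos: [0.5332, -0.0588, 0.0894]
tool_rot: [0.985, -0.171, -0.001, -0.001]
force: [-4.2, -5.0, 17.1]
finger_gap: 0.173
gripper_force: 81.4
```

```bash
python3 - <<'E'
from h import *
bub(bubble('side','b4.png'))
E
```

```text
px [260.54890599 224.43593742]
bubble 573 [-0.8] ext [-8.5  6.9] vial [-38.1  34. ]
```

View pics/b4.png

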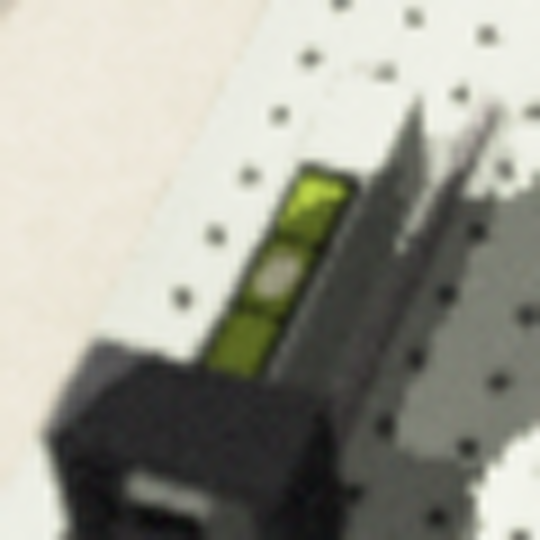

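The bubble at (279,275) stands midway between the two lines at (297,243) and (262,310), with about 17 N held on the foot. I'm handing in.

```bash
python3 -c "
from station import manip
print(manip.sign_off())"
```

```text
the job is handed in; nothing more can be done
None
```

The job is handed in, with no verdict returned: the level lies against the stop under the bridge, and the arm still grips the knob, pressing the foot onto its pad with about 17 N and the bubble midway between its lines, about 23 s into the 69 s allowed.

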